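# Index the length stop by feel and load the jig

### The job

Set up the length-stop jig for the next cut: clear the dark walnut offcut out of its bed onto the bare table top, stand the red-knobbed index pin from the bit block in the jig's pin hole, and draw the stop out by its black knob until the pin drops fully home through the hidden hole in the stop bar, which you will feel as the stop locks. Then lay the pale leg blank flat in the bed, its long side tight against the fence and its end tight against the locked stop, and let go. Leave the other things where they lie.

Things in the scene. Friction and masses are not known exactly. Their poses are not given: they have to be found in the camera images.
- stop_jig: length-stop jig, held fast to the saw table by magnets. Plywood base, x -50..+50, y -110..+155 mm, 12 mm thick; origin on the table, z up, +y towards the housing. Clevis housing at x -17..+33, y +85..+145, up to z 64: the steel stop bar slides along y between its two knuckles, tail out to y +200 at most. Two magnet switches, 27 mm across, at x -34, y 0 and +125, top z 25.
- bed_end (a point): foot of the fence's face at the open end of the bed (jig x +30, y -110, z 12), jig axes. The aluminium fence runs from here along +y for 188 mm, 16 mm thick (towards +x) and 16 mm tall, top at z 28. The bed is the base's top (z 12) on the fence's -x side, from the stop face to this end; the blank may overhang the end.
- pin_hole (a point): centre of the mouth of the upright 10 mm pin hole on top of the housing (jig x +8, y +115, z 64), jig axes. Below lie the upper knuckle (20 mm), the bar (its hole is 12 mm) and an 11 mm hole in the lower knuckle. Till the bar's hole lies beneath, a pin stands on the bar 20 mm down, knob 28 mm above the housing; it drops by its own weight once the holes line up.
- stop_knob (a point): centre of the stop's black upright knob, 18 mm across, 37 mm tall (z 49..86). Slides along the jig's -y against 3 N friction, 72 mm at most; starts up to 30 mm out. The head is on a fine thread, so the place of the bar's hole is not known from it: it comes under the pin hole 25 to 55 mm further out than at the start. With the pin dropped the stop is locked, with 2 mm of play.
- stop_face (a point): centre of the stop head's brass face (38 mm wide, z 15..43), which looks to the jig's -y and which the blank's end must touch; 12 mm to the -y side of the knob's centre, moves with it. Jig axes.
- pin_knob (a point): centre of the index pin's red knob (22 mm across, 22 mm tall). Below it a steel shank, 8 mm thick and 48 mm long, with a bullet nose tapering to 3 mm over the last 8 mm; its end is 59 mm below this point. z along the pin, up. 70 g. Starts upright in the bit block, knob 24 mm above the block. Fully home, the knob rests on the housing, this point 11 mm above the mouth.
- bit_block: hardwood block 46 x 110 x 30 mm (x, y, z), fixed; origin at the centre of its underside. The pin stands in a hole at its y +32; three router bits, up to 47 mm above the table, stand in its -y half.
- blank_center (a point): centre of the pale leg blank, 40 x 120 x 40 mm, long along its y, about 130 g, lying on the table. In place this point is 20 mm before the fence face, 60 mm from the stop face and 32 mm above the table.
- leg_blank: the same blank; origin at the centre of its underside.
- offcut_center (a point): centre of the dark walnut offcut, 45 x 60 x 35 mm (x, y, z), that lies in the jig's bed, 62 g. Bare table top to put it on: 130 mm and more beyond the jig's open end, past the saw blade and short of the rip fence (a 75 mm tall rail whose face is at world y = -0.34), between the tape measure and the sanding block; or between the jig and the robot.
- walnut_offcut: the same offcut; origin at the centre of its underside.
- index_pin: the index pin; origin at the end of its nose.
- tape_measure: bystander: yellow tape measure, 36 x 93 x 64 mm, origin at its underside.
- sanding_block: bystander: brown sanding block, 64 x 112 x 44 mm, origin at its underside.
- spring_clamp: bystander: orange spring clamp, 50 x 111 x 20 mm, origin at its underside.
- pencil: bystander: red carpenter's pencil, 8 x 170 x 7 mm, origin at its underside.
- wax_tin: bystander: round wax tin, 72 mm across, 26 mm tall, origin at its underside.
- cabinet_knob: bystander: small brass cabinet knob, 29 mm across, 32 mm tall, origin at its underside.

How it is judged:
At the end, for the whole second after the job is handed in: Index pin upright in the pin hole, knob within 3.5 mm of the housing; leg blank flat on the bed, side within 3 mm of the fence, end within 3 mm of the stop face, parallel to the fence within 0.05 rad; walnut offcut on the table top itself, off the jig; all at rest (z of pin_knob in the frame of pin_hole below 0.0145 m and x of pin_knob in the frame of pin_hole between -0.004 and 0.004 m and y of pin_knob in the frame of pin_hole between -0.004 and 0.004 m and y of blank_center in the frame of stop_face between -0.063 and -0.057 m and x of blank_center in the frame of stop_jig between 0.007 and 0.013 m and z of blank_center in the frame of stop_jig between 0.0295 and 0.0345 m and angle between the y axis of leg_blank and the y axis of stop_jig, either way round below 0.05 rad and height (world z) of offcut_center between 0.01 and 0.026 m and linear speed of each of leg_blank, walnut_offcut, index_pin below 0.01 m/s); the robot touches nothing.
It fails at once if a bystander (tape measure, sanding block, spring clamp, pencil, cabinet knob, wax tin) is shifted by more than 30 mm (distance of any of tape_measure, sanding_block, spring_clamp, pencil, wax_tin, cabinet_knob from where it was at the start of the episode above 0.03 m).
It also fails if it takes over 72 s, if anything falls off the work surface, if the arm or the gripper's body presses on something with over 40 N, if the wrist force passes 120 N, or if a joint passes its speed limit or range.

### The arm

A 6-joint arm with a two-finger parallel gripper is mounted at the origin on a cart in front of the work surface, level with it; the furniture and walls round the work are solid. World frame = base frame: x ahead of the robot, y to its left, z up, the work surface at z = 0. Lengths are in m, angles in rad, forces in N, time in s.
With the tool pointing down it reaches from about 0.4 to 0.825 m from the base axis. Payload 7 kg.
Tool frame: the origin (TCP) lies on the front face of the gripper's body, between the roots of the fingers; the fingertips stand 73 mm ahead of it and the grasp point (between the pads) lies 54 mm ahead of it; z points along the fingers, y is the line along which they close (so a half turn about z gives the same grasp; the last joint's range is limited). The gripper opens to 85 mm and grips with 20 to 120 N. Pads are 22 mm wide; open, the fingers measure 114 mm over their backs; the gripper's body (76 mm by 85 mm) begins 54 mm behind the grasp point. The pads swing forward as they close: fully open they stand 13 mm farther back than shut.
Start: joints at [-0.923, 0.359, 0.012, 0, -1.224, -0.288], TCP at [0.238, -0.632, 0.304] pointing down, gripper open.
Joint ranges: [-3.07, 3.07], [-1.43, 2.12], [-1.02, 1.25], [-3.03, 1.67], [-3.05, -0], [-3.03, 3.03]. Speed limits (rad/s): [2.39, 2.39, 3.01, 3.14, 3.14, 3.14].

### API

Orientations are given as a unit quaternion [w, x, y, z].
In Python, from rig import arm gives the robot as it stands.
- The arm moves only by the tool move_arm, never from a script. Its argument "plan" is a list of rows, each a list of 2 entries, a list of its own where there are three numbers: the shift along the tool's x, y, z in cm, then the turn, a rotation vector about the tool's x, y, z in rad. A call has 1 to 10 rows; each row shifts and turns the commanded pose from where the row before left it, along the tool's axes as they then stand; what a row does not reach is not made up. A row lasts 1/10 s, in which the tool goes at most 50 mm and 8.59 degrees, less where a joint would pass 70% of its speed; a pose out of reach is approached as far as the arm can. A call is refused whole if a number of a shift passes 5 or a number of a turn 0.15, either way. A call with a gripper value outside its range is refused whole. "hand" is the closure, from 0 (fully open) to 1 (shut), set as the call begins (left out, the last holds). The fingers move at their own pace and stop on an object; "force" is the grip in N (left out, the last holds). Time passes only in rows, so rows that do not move let the fingers close. It gives the time, the measured TCP pose, the force, the opening and the grip force at its end, in the units of the state.
- arm.get_obs(): the state, without advancing time (a new reading comes with each control period).
- arm.capture(name): name is "side" or "top"; returns the picture (420x560x3 uint8, red, green, blue); there is no depth.
- arm.get_calibration(name): a dict with "camera_matrix" (3x3 intrinsics, pixels), "R" (3x3) and "t" (3): a world point X has camera coordinates R X + t. Camera axes: x right, y down, z forward; pixel columns grow to the right and rows downward; lengths in m; the calibration is good to about 2 mm. A picture is of the moment at which its call begins. get_calibration takes no time and is no camera call.
- arm.finish_job(): hands the job in; it is judged then, once.
The state is a dict: "time": time; "q": joint angles; "qvel": joint speeds; "tau": joint torques, N m; "eef_pos": TCP position; "tcp_rot": TCP orientation; "wrist_force": force on the tool from outside, world axes, zero at the start; "torque": the same for the moment, N m; "grip_width": finger opening in m; "finger_force": force on a finger pad.
Only numpy, scipy, OpenCV 4.12 (cv2) and the standard library are available. Lean on these libraries where they do the work, as an engineer would, in place of code of your own. Each camera call takes 0.05 s, during which the arm holds its last target. There are 200 camera calls.

## Working session

There is one attempt and no reset: what is moved stays moved. The work goes in short steps, Python scripts to look and compute and a tool call to move; the robot and the scene stay as the last step left them, time stands still between calls to the robot, and variables do not carry over. Pictures are saved under pics/ and viewed, at most 10 in all, crops included, and the job is handed in when it is done.

Besides the shell and the picture viewer there is one more tool, called after ">>>" as name([rows], argument=value, ...), one row to a line, values as JSON. move_arm: Moves the arm, as the interface text tells. Its arguments: {"type":"object","properties":{"plan":{"type":"array","items":{"type":"array"}},"hand":{"type":"number"},"force":{"type":"number"}},"required":["plan"]}

```bash
ls; mkdir -p pics; python3 - <<'E'
from rig import arm
import cv2
o=arm.get_obs();print(o)
for n in("top","side"):
    cv2.imwrite(f"pics/{n}0.png",arm.capture(n)[:,:,::-1]);print(n,arm.get_calibration(n))
E
```

```text
pics
{'time': 0.0, 'q': array([-9.22925779e-01,  3.59400759e-01,  1.10413470e-02, -3.36031567e-04,
       -1.22411138e+00, -2.88079985e-01]), 'qvel': array([-1.79607430e-03, -1.55267592e-03, -9.40532676e-04,  1.21603250e-03,
        3.74712965e-04, -2.98527580e-05]), 'tau': array([ 5.51998583e-04, -5.83322811e+01,  2.93423653e+01,  6.93707138e+00,
       -6.16546211e-03,  2.54471388e-05]), 'eef_pos': array([ 0.23748854, -0.63144623,  0.30294954]), 'tcp_rot': array([-2.36672268e-04, -1.78870183e-01,  9.83872315e-01,  8.18474881e-04]), 'wrist_force': array([-0.58479418, -0.62126649, -0.55496221]), 'torque': array([ 0.01145689, -0.03670576,  0.01416897]), 'finger_force': 0.0, 'grip_width': 0.08542767125572479}
top {'camera_matrix': array([[435.35664886,   0.        , 282.6084038 ],
       [  0.        , 435.35664886, 211.96766357],
       [  0.        ,   0.        ,   1.        ]]), 'R': array([[ 0.0151967 , -0.99978861,  0.01384916],
       [-0.98909402, -0.01706062, -0.14629408],
       [ 0.14649943, -0.01147493, -0.9891442 ]]), 't': array([-0.06950594,  0.55016176,  1.16343646])}
side {'camera_matrix': array([[538.23497808,   0.        , 277.18624294],
       [  0.        , 538.23497808, 213.21715463],
       [  0.        ,   0.        ,   1.        ]]), 'R': array([[-0.89626633, -0.44305066,  0.02031681],
       [-0.22731064,  0.41953694, -0.87881661],
       [ 0.38083663, -0.79227197, -0.47672696]]), 't': array([0.48543565, 0.2237852 , 0.9701259 ])}
```

View pics/top0.png

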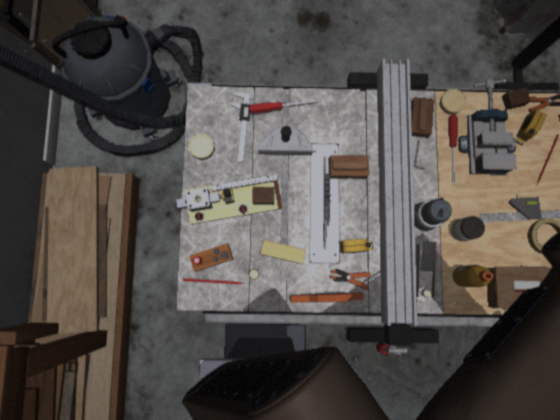

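View pics/side0.png

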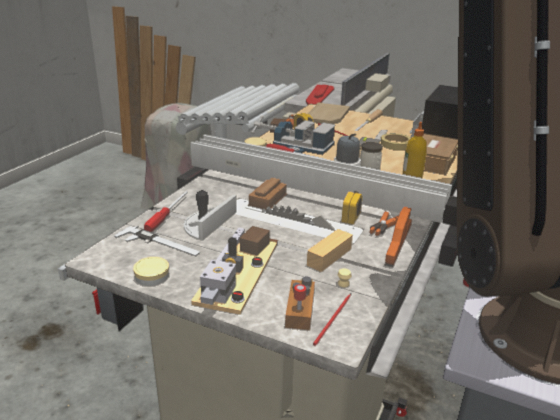

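The top view shows the jig around (235,205), the offcut at (264,196), the bit block at (212,257) with the red pin knob at (197,260), and the blank at (283,251). I'll zoom in.

```bash
python3 - <<'E'
import cv2
a=cv2.imread("pics/top0.png")[165:285,170:320];cv2.imwrite("pics/tz.png",cv2.resize(a,None,fx=5,fy=5,interpolation=cv2.INTER_CUBIC)[:600,:750])
a=cv2.imread("pics/side0.png")[215:335,190:360];cv2.imwrite("pics/sz.png",cv2.resize(a,None,fx=4.7,fy=4.7,interpolation=cv2.INTER_CUBIC))
E
```

```text
(no output)
```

View pics/tz.png

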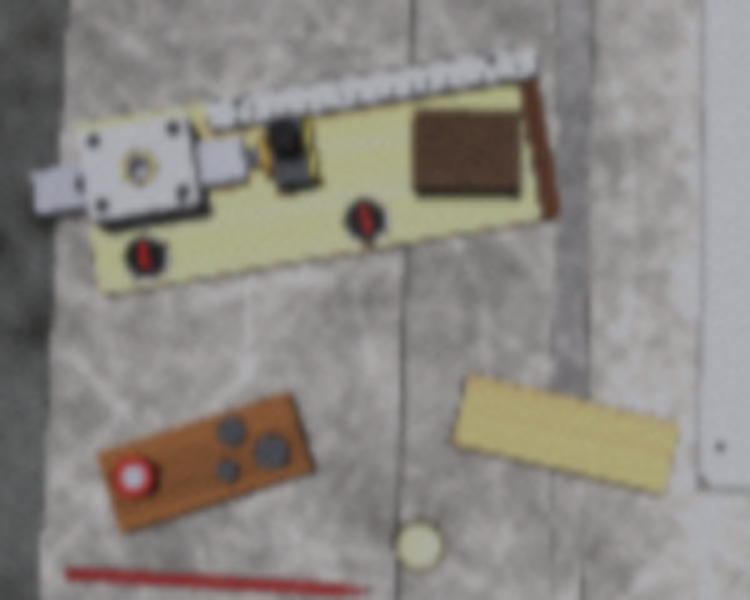

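View pics/sz.png

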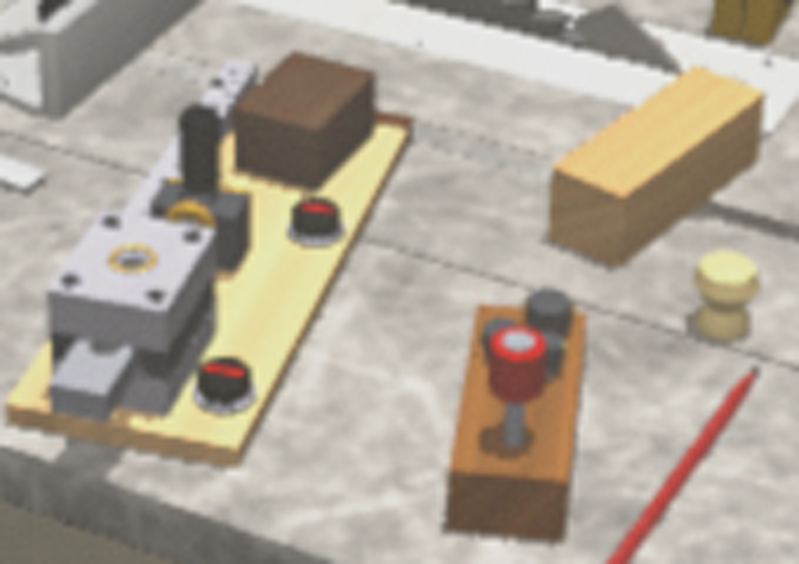

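```bash
cat > h.py <<'E'
from rig import arm
import numpy as np
from scipy.optimize import least_squares
cal={n:arm.get_calibration(n) for n in("top","side")}
def proj(n,X):
    c=cal[n];p=np.atleast_2d(X)@c["R"].T+c["t"];p=p@c["camera_matrix"].T;return p[:,:2]/p[:,2:]
Z={"top":(5,170,165),"side":(4.7,190,215)}
def px(n,u,v):
    s,a,b=Z[n];return np.array([(u+.5)/s-.5+a,(v+.5)/s-.5+b])
def wp(p,q):
    c,s=np.cos(p[2]),np.sin(p[2]);q=np.array(q)/1000
    return np.array([p[0]+c*q[0]-s*q[1],p[1]+s*q[0]+c*q[1],q[2]])
def fit(pts,p0):
    # pts: (cam,u,v,(x,y,z) mm)
    f=lambda p:np.concatenate([proj(n,wp(p,q))[0]-px(n,u,v) for n,u,v,q in pts])
    r=least_squares(f,p0,loss="soft_l1");return r.x,f(r.x).reshape(-1,2)
def back(n,u,v,z):
    c=cal[n];d=c["R"].T@np.linalg.inv(c["camera_matrix"])@np.r_[px(n,u,v),1];C=-c["R"].T@c["t"];return C+d*(z-C[2])/d[2]
E
python3 - <<'E'
from h import *
np.set_printoptions(precision=4,suppress=True)
jig=[("top",140,168,(8,115,64)),("side",133,258,(8,115,64)),("top",366,217,(-34,0,25)),("top",145,256,(-34,125,25)),
("side",316,208,(-34,0,25)),("side",225,370,(-34,125,25)),("top",105,293,(-50,155,12)),("side",238,447,(-50,155,12)),("side",8,408,(50,155,12)),
("top",80,150,(-17+50,145,64)),("top",195,120,(33,85,64)),("top",208,203,(-17,85,64)),("top",97,222,(-17,145,64)),("side",410,125,(-50,-110,12)),("top",542,218,(-50,-110,12))]
p,r=fit(jig,[.6,0,.15]);print("jig",p);print(r.T)
def box(w,l,z):return [(w/2*a,l/2*b,z) for a,b in((1,1),(1,-1),(-1,-1),(-1,1))]
def f(name,w,l,z,t,s,p0):
    b=box(w,l,z);pts=[("top",*a,q) for a,q in zip(t,b)]+[("side",*a,q) for a,q in zip(s,b) if a]
    p,r=fit(pts,p0);print(name,p);print(r.T)
    return p
# order: (+x,+y),(+x,-y),(-x,-y),(-x,+y)
f("off",45,60,47,[(415,112),(520,110),(520,187),(415,185)],[(235,105),(297,53),(375,75),(310,125)],[.6,-.05,0])
f("blank",40,120,40,[(470,375),(680,423),(665,492),(455,443)],[(553,170),(700,66),(763,95),(630,195)],[.5,-.1,-.2])
f("block",46,110,30,[(100,455),(293,393),(315,468),(125,530)],[(447,470),(480,307),(587,315),(570,478)],[.5,.1,.2])
b=fit([("top",135,477,(0,0,76)),("side",518,343,(0,0,76))],[.5,.1,0]);print("pin",b)
b=fit([("top",286,132,(0,0,86)),("side",199,115,(0,0,86))],[.5,.1,0]);print("knob",b)
E
```

```text
jig [0.5967 0.0579 0.1938]
[[-0.3434  0.7004 -0.1161 -0.1256  0.5317  0.6441 -1.0235  0.9101 -0.042
  -0.6421 -1.8151 -1.5956 -1.348   1.3688  4.2429]
 [-0.2682  0.1419 -0.1441 -0.1831 -0.3272 -0.2214  0.4542 -0.096  -1.3482
  -3.6651 -1.4429 -0.2434 -0.2071 -2.1689 -0.8682]]
off [ 0.5998 -0.0051 -0.0106]
[[-0.2953  0.3256 -0.143  -0.8828 -0.5666 -0.2177  0.8944  1.7067]
 [-1.3336 -0.3247  0.253   0.0487 -0.0305 -0.9994 -0.8122  0.9665]]
blank [ 0.4429 -0.0626 -0.2067]
[[-0.5942  0.1439  0.0245 -0.9174  0.291  -0.42    1.3632 -0.3528]
 [-0.3464 -0.2587  0.2923  0.3297 -0.9849 -0.5995 -0.971   0.3461]]
block [0.4261 0.1345 0.331 ]
[[-0.4894 -0.6883 -0.1688 -0.7438  0.6941  0.0507  0.5736  0.1084]
 [-0.9099 -0.9132  0.0163  0.1706 -0.472  -1.1587 -0.7265  0.3473]]
pin (array([0.4154, 0.1659, 0.    ]), array([[-0.5217, -0.4683],
       [ 0.427 , -0.3129]]))
knob (array([0.5991, 0.092 , 0.    ]), array([[-0.6717, -0.17  ],
       [ 0.3095, -0.742 ]]))
```

```bash
cat > g.py <<'E'
from h import *
import cv2
np.set_printoptions(precision=4,suppress=True)
E
python3 - <<'E'
from g import *
jig=[("top",140,168,(8,115,64)),("side",133,258,(8,115,64)),("top",366,217,(-34,0,25)),("top",145,256,(-34,125,25)),
("side",316,208,(-34,0,25)),("side",225,370,(-34,125,25)),("top",105,293,(-50,155,12)),("side",238,447,(-50,155,12)),("side",8,408,(50,155,12)),
("side",411,128,(-50,-110,12)),("top",556,216,(-50,-110,12))]
p,r=fit(jig,[.6,0,.15]);print("jig",p);print(r.T)
pin=wp(p,(8,115,64));print("hole",pin)
def inj(w):
    d=np.array(w[:2])-p[:2];c,s=np.cos(p[2]),np.sin(p[2]);return np.array([c*d[0]+s*d[1],-s*d[0]+c*d[1]])*1000
print("knob j",inj([.5991,.092]),"off j",inj([.5998,-.0051]))
bl=[.4429,-.0626,-.2067];print("blank corners j",[inj(wp(bl,q)) for q in((20,60,0),(20,-60,0))])
bk=[.4261,.1345,.331];print("block c j",[inj(wp(bk,q)) for q in((23,-55,0),(23,55,0))], "pin from block",wp(bk,(0,32,0)))
print("spot",wp(p,(-84,-10,0)))
for n in("top","side"):
    s,a,b=Z[n];im=cv2.imread("pics/%s.png"%("tz" if n=="top" else "sz"))
    def poly(P,q,col):
        X=[wp(P,x) for x in q];uv=proj(n,np.array(X));uv=((uv-[a,b]+.5)*s-.5);cv2.polylines(im,[np.int32(np.round(uv))],True,col,1)
    def rect(x0,x1,y0,y1,z):return[(x0,y0,z),(x1,y0,z),(x1,y1,z),(x0,y1,z)]
    poly(p,rect(-50,50,-110,155,12),(0,0,255));poly(p,rect(-17,33,85,145,64),(255,0,0));poly(p,rect(30,46,-110,78,28),(0,255,0))
    poly(p,[(8+5*np.cos(t),115+5*np.sin(t),64) for t in np.arange(0,6.3,.3)],(0,0,255))
    poly([.5998,-.0051,-.0106],rect(-22.5,22.5,-30,30,47),(0,255,255))
    poly(bl,rect(-20,20,-60,60,40),(255,0,255));poly(bk,rect(-23,23,-55,55,30),(255,255,0))
    poly([.4154,.1659,0],[(11*np.cos(t),11*np.sin(t),76) for t in np.arange(0,6.3,.3)],(0,255,0))
    poly([.5991,.092,0],[(9*np.cos(t),9*np.sin(t),86) for t in np.arange(0,6.3,.3)],(0,255,0))
    cv2.imwrite(f"pics/ov_{n}.png",im)
a=cv2.imread("pics/ov_top.png");b=cv2.imread("pics/ov_side.png")
E
```

```text
jig [0.5971 0.0589 0.1945]
[[-0.7188  0.2679 -0.4759 -0.4805  0.1325  0.2334 -1.3706  0.5044 -0.4857
   0.7688  1.085 ]
 [-0.3919  0.3691 -0.2932 -0.3035 -0.1414  0.0136  0.3408  0.1538 -1.0889
  -2.6537 -0.6418]]
hole [0.5827 0.1733 0.064 ]
knob j [ 8.3859 32.0424] off j [ -9.6925 -63.3624]
blank corners j [array([-132.9046,  -42.0305]), array([-179.7653, -152.5025])]
block c j [array([-122.8681,   55.8166]), array([-137.8386,  164.7931])] pin from block [0.4157 0.1648 0.    ]
spot [0.5166 0.0329 0.    ]
```

View pics/ov_top.png

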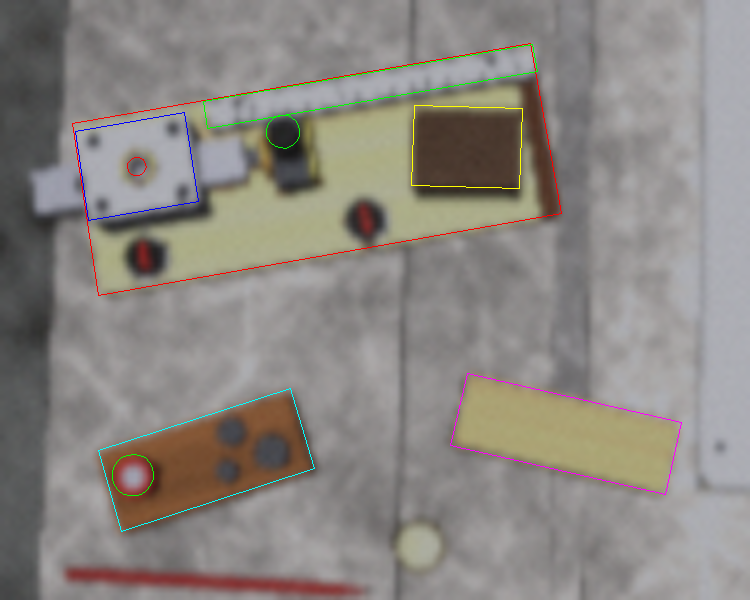

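View pics/ov_side.png

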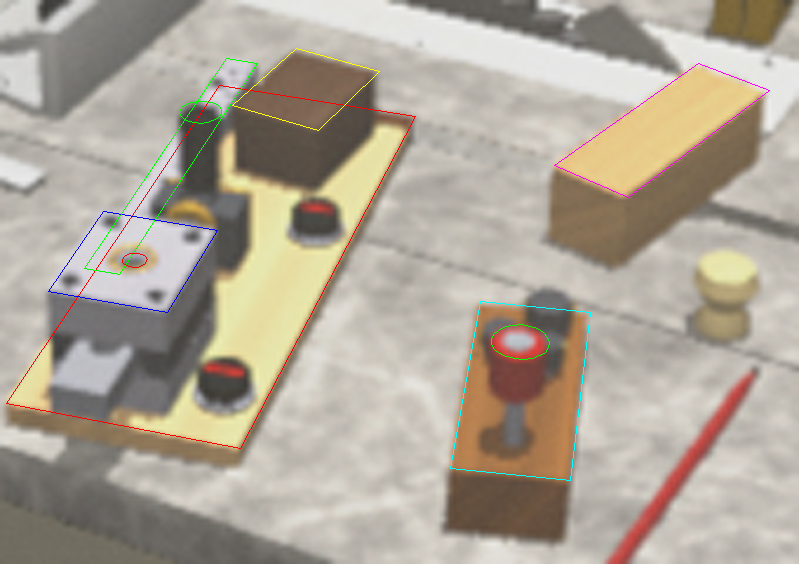

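Overlay matches both views well: hole (136,166), pin (133,475), stop knob (283,131), all within about 1 px. I'll write a delta helper and start moving.

```bash
cat > d.py <<'E'
import sys,numpy as np
from rig import arm
from scipy.spatial.transform import Rotation as R
np.set_printoptions(precision=2,suppress=True)
o=arm.get_obs();q=o["tcp_rot"];r=R.from_quat([q[1],q[2],q[3],q[0]]);m=r.as_matrix()
psi=np.arctan2(-m[0,1],m[1,1]);p=o["eef_pos"]
print("t%.1f"%o["time"],"pos",p*1000,"psi %.3f"%psi,"tilt",m[:,2],"F",o["wrist_force"],"w%.1f"%(o["grip_width"]*1000),"q",o["q"])
a=[float(x) for x in sys.argv[1:]]
while len(a)>=4:
    x,y,z,s=a[:4];a=a[4:]
    d=np.array([x,y,z])-p;c,n=np.cos(s),np.sin(s)
    T=np.array([[-c,-n,0],[-n,c,0],[0,0,-1]])
    print("rot z %.3f"%(psi-s),"then shift cm",T@d*100,"len%.1f"%(100*np.linalg.norm(d)));p=np.array([x,y,z]);psi=s
E
python3 d.py .5998 -.0051 .2 -.01
```

```text
t0.1 pos [ 237.55 -631.49  303.05] psi 0.360 tilt [-0.  0. -1.] F [-0.07 -0.7   0.48] w85.3 q [-0.92  0.36  0.01 -0.   -1.22 -0.29]
rot z 0.370 then shift cm [-35.6  63.   10.3] len73.1
```

>>> move_arm([
  [[0, 0, 0], [0, 0, 0.125]],
  [[0, 0, 0], [0, 0, 0.125]],
  [[0, 0, 0], [0, 0, 0.12]],
  [[-2.4, 4.2, 0], [0, 0, 0]],
  [[-2.4, 4.2, 0], [0, 0, 0]],
  [[-2.4, 4.2, 0], [0, 0, 0]],
  [[-2.4, 4.2, 0], [0, 0, 0]],
  [[-2.4, 4.2, 0], [0, 0, 0]],
  [[-2.4, 4.2, 0], [0, 0, 0]],
  [[-2.4, 4.2, 0], [0, 0, 0]],
], hand=0, force=40)

```text
time: 1.1
eef_pos: [0.4091, -0.3376, 0.3038]
tcp_rot: [-0.0, 0.005, 1.0, 0.0]
wrist_force: [1.2, -0.7, -0.1]
grip_width: 0.0857
finger_force: 0.0
```

>>> move_arm([
  [[-2.4, 4.2, 0], [0, 0, 0]],
  [[-2.4, 4.2, 0], [0, 0, 0]],
  [[-2.4, 4.2, 0], [0, 0, 0]],
  [[-2.4, 4.2, 0], [0, 0, 0]],
  [[-2.4, 4.2, 0], [0, 0, 0]],
  [[-2.4, 4.2, 1], [0, 0, 0]],
  [[-2.2, 4.2, 2], [0, 0, 0]],
  [[-2, 4.2, 2], [0, 0, 0]],
  [[0, 0, 2], [0, 0, 0]],
  [[0, 0, 2], [0, 0, 0]],
])

```text
time: 2.1
eef_pos: [0.5973, -0.0055, 0.2131]
tcp_rot: [-0.001, 0.004, 1.0, -0.0]
wrist_force: [0.0, -0.5, 0.1]
grip_width: 0.0852
finger_force: 0.0
```

```bash
python3 d.py .5998 -.0051 .093 -.01
```

```text
t2.1 pos [597.31  -5.5  213.13] psi -0.008 tilt [-0. -0. -1.] F [ 0.04 -0.51  0.05] w85.2 q [ 0.32  0.31 -0.29 -0.   -0.98 -1.9 ]
rot z 0.002 then shift cm [-0.25  0.04 12.01] len12.0
```

>>> move_arm([
  [[-0.2, 0, 3], [0, 0, 0]],
  [[0, 0, 3], [0, 0, 0]],
  [[0, 0, 3], [0, 0, 0]],
  [[0, 0, 2], [0, 0, 0]],
  [[0, 0, 1], [0, 0, 0]],
  [[0, 0, 0], [0, 0, 0]],
])

```text
time: 2.7
eef_pos: [0.5984, -0.0073, 0.0933]
tcp_rot: [-0.001, 0.005, 1.0, -0.0]
wrist_force: [0.4, 0.4, -0.3]
grip_width: 0.0855
finger_force: 0.0
```

>>> move_arm([
  [[0, 0, 0], [0, 0, 0]],
  [[0, 0, 0], [0, 0, 0]],
  [[0, 0, 0], [0, 0, 0]],
  [[0, 0, 0], [0, 0, 0]],
  [[0, 0, 0], [0, 0, 0]],
], hand=1, force=40)

```text
time: 3.2
eef_pos: [0.6, -0.0069, 0.0963]
tcp_rot: [0.001, 0.005, 1.0, 0.0]
wrist_force: [-0.6, 1.2, 7.3]
grip_width: 0.0592
finger_force: 44.7
```

>>> move_arm([
  [[0, 0, -1], [0, 0, 0]],
  [[0, 0, -2], [0, 0, 0]],
  [[0, 0, -2], [0, 0, 0]],
  [[0, 0, -1], [0, 0, -0.1]],
  [[0, 0, 0], [0, 0, -0.1]],
  [[0, 0, 0], [0, 0, 0]],
])

```text
time: 3.8
eef_pos: [0.5992, -0.0071, 0.1559]
tcp_rot: [0.001, -0.095, 0.995, 0.0]
wrist_force: [-0.4, -0.2, -0.2]
grip_width: 0.0596
finger_force: 43.8
```

```bash
python3 d.py .516 .032 .158 .19 .516 .032 .085 .19
```

```text
t3.8 pos [599.24  -7.11 155.89] psi 0.191 tilt [ 0.  0. -1.] F [-0.39 -0.18 -0.17] w59.6 q [ 0.31  0.37 -0.34 -0.   -0.86 -1.69]
rot z 0.001 then shift cm [ 7.44  5.41 -0.21] len9.2
rot z 0.000 then shift cm [0.  0.  7.3] len7.3
```

>>> move_arm([
  [[3.7, 0.5, 0], [0, 0, 0]],
  [[3.7, 1, 0], [0, 0, 0]],
  [[0, 3.9, 0], [0, 0, 0]],
  [[0, 0, 0], [0, 0, 0]],
  [[0, 0, 2], [0, 0, 0]],
  [[0, 0, 2], [0, 0, 0]],
  [[0, 0, 2], [0, 0, 0]],
  [[0, 0, 0.5], [0, 0, 0]],
  [[0, 0, 0.3], [0, 0, 0]],
  [[0, 0, 0], [0, 0, 0]],
])

```text
time: 4.8
eef_pos: [0.5166, 0.0319, 0.087]
tcp_rot: [0.0, -0.094, 0.996, -0.0]
wrist_force: [0.1, -0.3, -0.3]
grip_width: 0.0593
finger_force: 43.8
```

>>> move_arm([
  [[0, 0, 0.2], [0, 0, 0]],
  [[0, 0, 0.2], [0, 0, 0]],
  [[0, 0, 0.1], [0, 0, 0]],
  [[0, 0, 0], [0, 0, 0]],
])

```text
time: 5.2
eef_pos: [0.5168, 0.0321, 0.0842]
tcp_rot: [0.001, -0.095, 0.995, 0.0]
wrist_force: [-7.9, 1.7, 22.6]
grip_width: 0.0595
finger_force: 46.6
```

>>> move_arm([
  [[0, 0, -0.2], [0, 0, 0]],
  [[0, 0, 0], [0, 0, 0]],
  [[0, 0, 0], [0, 0, 0]],
  [[0, 0, 0], [0, 0, 0]],
  [[0, 0, -2], [0, 0, 0]],
  [[0, 0, -3], [0, 0, 0]],
  [[0, 0, -4], [0, 0, -0.1]],
  [[0, 0, -3], [0, 0, -0.15]],
  [[0, 0, 0], [0, 0, -0.15]],
  [[0, 0, 0], [0, 0, -0.15]],
], hand=0)

```text
time: 6.2
eef_pos: [0.5166, 0.0321, 0.2048]
tcp_rot: [0.001, -0.364, 0.931, 0.0]
wrist_force: [-0.5, 0.2, -1.1]
grip_width: 0.0852
finger_force: 0.0
```

>>> move_arm([
  [[0, 0, 0], [0, 0, -0.15]],
  [[0, 0, 0], [0, 0, -0.15]],
  [[0, 0, 0], [0, 0, -0.15]],
  [[0, 0, 0], [0, 0, -0.15]],
  [[0, 0, 0], [0, 0, -0.15]],
  [[0, 0, 0], [0, 0, -0.15]],
  [[0, 0, 0], [0, 0, -0.125]],
  [[0, 0, 0], [0, 0, 0]],
])

```text
time: 7.0
eef_pos: [0.5162, 0.0319, 0.2034]
tcp_rot: [0.0, 0.773, -0.635, -0.0]
wrist_force: [-0.9, 0.7, -0.3]
grip_width: 0.0856
finger_force: 0.0
```

```bash
python3 d.py .4155 .1655 .2 1.765
```

```text
t7.0 pos [516.16  31.87 203.4 ] psi 1.766 tilt [-0. -0. -1.] F [-0.93  0.66 -0.33] w85.6 q [ 0.44  0.19 -0.47 -0.   -0.91 -0.25]
rot z 0.001 then shift cm [-15.05   7.3    0.34] len16.7
```

>>> move_arm([
  [[-3.75, 1.8, 0], [0, 0, 0]],
  [[-3.75, 1.8, 0], [0, 0, 0]],
  [[-3.75, 1.8, 0], [0, 0, 0]],
  [[-3.8, 1.9, 0], [0, 0, 0]],
  [[0, 0, 3], [0, 0, 0]],
  [[0, 0, 3], [0, 0, 0]],
  [[0, 0, 1.5], [0, 0, 0]],
  [[0, 0, 1.1], [0, 0, 0]],
  [[0, 0, 0], [0, 0, 0]],
])

```text
time: 7.9
eef_pos: [0.4149, 0.165, 0.1163]
tcp_rot: [0.002, 0.771, -0.637, -0.0]
wrist_force: [0.4, 0.0, 0.0]
grip_width: 0.0852
finger_force: 0.0
```

```bash
python3 d.py .4155 .1655 .117 1.765
```

```text
t7.9 pos [414.94 164.96 116.32] psi 1.761 tilt [-0. -0. -1.] F [0.38 0.02 0.03] w85.2 q [ 0.82  0.21 -0.72 -0.   -0.65 -0.63]
rot z -0.004 then shift cm [-0.04 -0.06 -0.07] len0.1
```

>>> move_arm([
  [[0, 0, 0], [0, 0, 0]],
  [[0, 0, 0], [0, 0, 0]],
  [[0, 0, 0], [0, 0, 0]],
  [[0, 0, 0], [0, 0, 0]],
  [[0, 0, 0], [0, 0, 0]],
  [[0, 0, 0], [0, 0, 0]],
  [[0, 0, 0], [0, 0, 0]],
  [[0, 0, 0], [0, 0, 0]],
], hand=1, force=30)

```text
time: 8.7
eef_pos: [0.4158, 0.1657, 0.118]
tcp_rot: [-0.0, 0.772, -0.635, 0.0]
wrist_force: [0.1, 0.2, 4.5]
grip_width: 0.0211
finger_force: 30.1
```

>>> move_arm([
  [[0, 0, -1], [0, 0, 0]],
  [[0, 0, -2], [0, 0, 0]],
  [[0, 0, -3], [0, 0, 0]],
  [[0, 0, -3], [0, 0, 0]],
  [[0, 0, -1], [0, 0, 0]],
  [[0, 0, 0], [0, 0, 0]],
])

```text
time: 9.3
eef_pos: [0.416, 0.1659, 0.2193]
tcp_rot: [-0.002, 0.772, -0.635, 0.0]
wrist_force: [-0.5, 0.0, -1.0]
grip_width: 0.0211
finger_force: 29.8
```

```bash
python3 d.py .5827 .1733 .21 1.765; python3 - <<'E'
from g import *
a=arm.capture("top")[:,:,::-1];s=arm.capture("side")[:,:,::-1]
o=arm.get_obs()["eef_pos"];pt=[int(v) for v in proj("top",o-[0,0,.08])[0]];ps=[int(v) for v in proj("side",o-[0,0,.08])[0]];print(pt,ps)
f=lambda im,c:cv2.resize(im[c[1]-35:c[1]+35,c[0]-35:c[0]+35],(400,400),interpolation=cv2.INTER_CUBIC)
cv2.imwrite("pics/pin1.png",np.hstack([f(a,pt),f(s,ps)]))
E
```

```text
t9.3 pos [416.   165.92 219.33] psi 1.765 tilt [ 0.  0. -1.] F [-0.52  0.03 -0.95] w21.1 q [ 0.82  0.06 -0.59 -0.   -0.92 -0.63]
rot z -0.000 then shift cm [  2.49 -16.5    0.93] len16.7
[191, 258] [302, 258]
```

View pics/pin1.png

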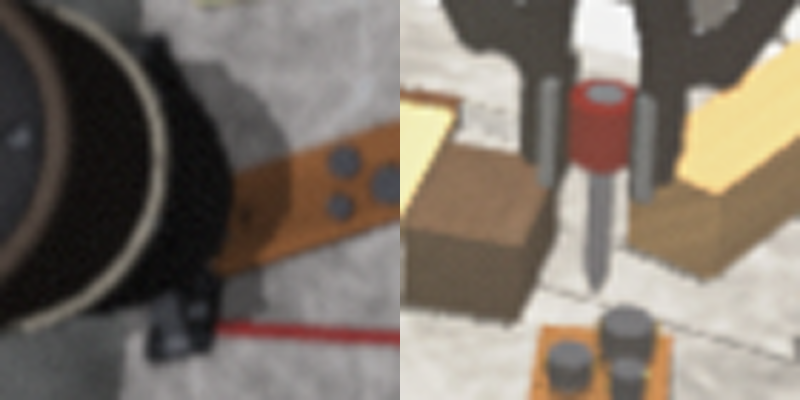

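Side view shows the pin held upright between the pads. I'll carry it to the hole.

>>> move_arm([
  [[0.6, -4, 0], [0, 0, 0]],
  [[0.6, -4, 0], [0, 0, 0]],
  [[0.6, -4, 0], [0, 0, 0]],
  [[0.5, -3, 0], [0, 0, 0]],
  [[0.2, -1.5, 0], [0, 0, 0]],
  [[0, 0, 2], [0, 0, 0]],
  [[0, 0, 1.7], [0, 0, 0]],
  [[0, 0, 0], [0, 0, 0]],
])

```text
time: 10.2
eef_pos: [0.5808, 0.1718, 0.1763]
tcp_rot: [0.003, 0.772, -0.636, -0.001]
wrist_force: [0.6, -0.4, -0.4]
grip_width: 0.0209
finger_force: 29.9
```

```bash
python3 d.py .5827 .1733 .182 1.765
```

```text
t10.2 pos [580.77 171.76 176.31] psi 1.764 tilt [-0.01 -0.   -1.  ] F [ 0.62 -0.39 -0.39] w20.9 q [ 0.61  0.36 -0.3  -0.   -0.92 -0.42]
rot z -0.001 then shift cm [-0.11 -0.22 -0.57] len0.6
```

>>> move_arm([
  [[-0.05, -0.05, 0], [0, 0, 0]],
  [[0, 0, 0], [0, 0, 0]],
  [[0, 0, 0], [0, 0, 0]],
])

```text
time: 10.5
eef_pos: [0.5829, 0.1736, 0.1815]
tcp_rot: [-0.0, 0.772, -0.635, 0.0]
wrist_force: [0.0, 0.9, -0.5]
grip_width: 0.0208
finger_force: 29.9
```

```bash
python3 d.py .5827 .1733 .182 1.765
```

```text
t10.5 pos [582.92 173.64 181.47] psi 1.765 tilt [ 0.  0. -1.] F [ 0.    0.87 -0.46] w20.8 q [ 0.61  0.35 -0.3   0.   -0.92 -0.42]
rot z 0.000 then shift cm [ 0.03  0.03 -0.05] len0.1
```

Settled on target. Lowering slowly.

>>> move_arm([
  [[0, 0, 0.4], [0, 0, 0]],
  [[0, 0, 0.4], [0, 0, 0]],
  [[0, 0, 0.3], [0, 0, 0]],
  [[0, 0, 0], [0, 0, 0]],
  [[0, 0, 0], [0, 0, 0]],
])

```text
time: 11.0
eef_pos: [0.5827, 0.1733, 0.1696]
tcp_rot: [0.0, 0.772, -0.635, -0.0]
wrist_force: [-0.2, 0.1, -0.8]
grip_width: 0.0207
finger_force: 29.9
```

>>> move_arm([
  [[0, 0, 0.3], [0, 0, 0]],
  [[0, 0, 0.3], [0, 0, 0]],
  [[0, 0, 0.3], [0, 0, 0]],
  [[0, 0, 0.1], [0, 0, 0]],
  [[0, 0, 0], [0, 0, 0]],
])

```text
time: 11.5
eef_pos: [0.5827, 0.1734, 0.1594]
tcp_rot: [0.0, 0.772, -0.635, -0.0]
wrist_force: [0.3, 0.3, -1.5]
grip_width: 0.0211
finger_force: 29.9
```

>>> move_arm([
  [[0, 0, 0], [0, 0, 0]],
  [[0, 0, 0], [0, 0, 0]],
  [[0, 0, 0], [0, 0, 0]],
  [[0, 0, 0], [0, 0, 0]],
  [[0, 0, -2], [0, 0, 0]],
  [[0, 0, -3], [0, 0, 0]],
  [[0, 0, -3], [0, 0, 0]],
  [[4, 0, 0], [0, 0, 0]],
  [[4.3, 0, 0], [0, 0, 0]],
  [[0, 0, 0], [0, 0, 0]],
], hand=0)

```text
time: 12.5
eef_pos: [0.5989, 0.0885, 0.2401]
tcp_rot: [0.0, 0.771, -0.636, 0.0]
wrist_force: [-0.2, 0.1, -0.1]
grip_width: 0.0851
finger_force: 0.0
```

```bash
python3 d.py .5991 .092 .126 1.765;  python3 - <<'E'
from g import *
s=arm.capture("side")[:,:,::-1]
cv2.imwrite("pics/s2.png",cv2.resize(s[200:330,180:360],None,fx=4,fy=4,interpolation=cv2.INTER_CUBIC))
E
```

```text
t12.5 pos [598.94  88.46 240.09] psi 1.762 tilt [ 0. -0. -1.] F [-0.25  0.09 -0.08] w85.1 q [ 0.47  0.29 -0.24  0.   -1.04 -0.28]
rot z -0.003 then shift cm [-0.34 -0.08 11.41] len11.4
```

View pics/s2.png

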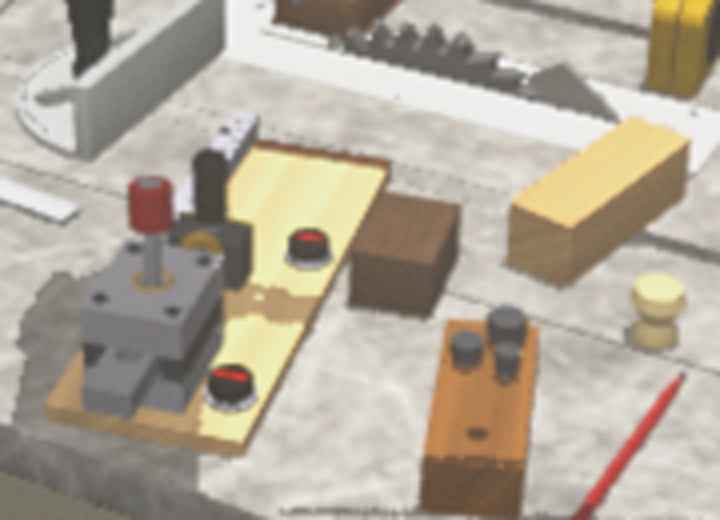

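The pin (150,205) stands in the hole and the offcut (405,245) is on the table. Next is the stop knob.

>>> move_arm([
  [[-0.2, 0, 3], [0, 0, 0]],
  [[0, 0, 3], [0, 0, 0]],
  [[0, 0, 3], [0, 0, 0]],
  [[0, 0, 1.7], [0, 0, 0]],
  [[0, 0, 0.7], [0, 0, 0]],
  [[0, 0, 0], [0, 0, 0]],
  [[0, 0, 0], [0, 0, 0]],
])

```text
time: 13.25
eef_pos: [0.5989, 0.0945, 0.1266]
tcp_rot: [-0.0, 0.772, -0.635, 0.0]
wrist_force: [-0.2, 0.3, 0.0]
grip_width: 0.0858
finger_force: 0.0
```

>>> move_arm([
  [[0, 0, 0], [0, 0, 0]],
  [[0, 0, 0], [0, 0, 0]],
  [[0, 0, 0], [0, 0, 0]],
  [[0, 0, 0], [0, 0, 0]],
  [[0, 0, 0], [0, 0, 0]],
  [[0, 0, 0], [0, 0, 0]],
  [[0, 0, 0], [0, 0, 0]],
  [[0, 0, 0], [0, 0, 0]],
], hand=1, force=40)

```text
time: 14.05
eef_pos: [0.5985, 0.0939, 0.126]
tcp_rot: [-0.0, 0.772, -0.635, 0.0]
wrist_force: [-0.5, 0.0, 5.8]
grip_width: 0.0166
finger_force: 39.1
```

```bash
python3 d.py .5991 .092 .126 1.765
```

```text
t14.1 pos [598.46  93.89 126.05] psi 1.765 tilt [ 0. -0. -1.] F [-0.51  0.01  5.77] w16.6 q [ 0.48  0.41 -0.36  0.   -0.8  -0.28]
rot z -0.000 then shift cm [ 0.2  -0.03  0.  ] len0.2
```

>>> move_arm([
  [[0.2, 0, 0], [0, 0, 0]],
  [[0.3, 0, 0], [0, 0, 0]],
  [[0.3, 0, 0], [0, 0, 0]],
  [[0.3, 0, 0], [0, 0, 0]],
  [[0.3, 0, 0], [0, 0, 0]],
  [[0.3, 0, 0], [0, 0, 0]],
  [[0.3, 0, 0], [0, 0, 0]],
  [[0.2, 0, 0], [0, 0, 0]],
  [[0, 0, 0], [0, 0, 0]],
])

```text
time: 14.95
eef_pos: [0.6026, 0.0724, 0.126]
tcp_rot: [-0.0, 0.772, -0.635, -0.0]
wrist_force: [-2.2, 1.0, 6.7]
grip_width: 0.0165
finger_force: 39.2
```

>>> move_arm([
  [[0.15, 0, 0], [0, 0, 0]],
  [[0.15, 0, 0], [0, 0, 0]],
  [[0.15, 0, 0], [0, 0, 0]],
  [[0.15, 0, 0], [0, 0, 0]],
  [[0.15, 0, 0], [0, 0, 0]],
])

```text
time: 15.45
eef_pos: [0.604, 0.0653, 0.126]
tcp_rot: [-0.0, 0.772, -0.635, -0.0]
wrist_force: [-2.9, 1.5, 6.5]
grip_width: 0.017
finger_force: 39.3
```

>>> move_arm([
  [[0.15, 0, 0], [0, 0, 0]],
  [[0.15, 0, 0], [0, 0, 0]],
  [[0.15, 0, 0], [0, 0, 0]],
  [[0.15, 0, 0], [0, 0, 0]],
])

```text
time: 15.85
eef_pos: [0.6052, 0.0594, 0.126]
tcp_rot: [-0.0, 0.772, -0.635, -0.0]
wrist_force: [-2.8, 2.1, 6.4]
grip_width: 0.0168
finger_force: 39.3
```

>>> move_arm([
  [[0.15, 0, 0], [0, 0, 0]],
  [[0.15, 0, 0], [0, 0, 0]],
  [[0.15, 0, 0], [0, 0, 0]],
  [[0.15, 0, 0], [0, 0, 0]],
])

```text
time: 16.25
eef_pos: [0.6056, 0.0577, 0.1258]
tcp_rot: [-0.002, 0.772, -0.635, -0.002]
wrist_force: [-14.2, 33.3, 10.3]
grip_width: 0.0169
finger_force: 39.7
```

Lock felt at 37 mm (33 N). I'll relax, release, lift and check the pin.

>>> move_arm([
  [[-0.2, 0, 0], [0, 0, 0]],
  [[-0.2, 0, 0], [0, 0, 0]],
  [[0, 0, 0], [0, 0, 0]],
])

```text
time: 16.55
eef_pos: [0.6053, 0.0588, 0.126]
tcp_rot: [-0.001, 0.773, -0.635, -0.0]
wrist_force: [-5.7, 9.5, 6.9]
grip_width: 0.0167
finger_force: 39.4
```

>>> move_arm([
  [[0, 0, 0], [0, 0, 0]],
  [[0, 0, 0], [0, 0, 0]],
  [[0, 0, 0], [0, 0, 0]],
  [[0, 0, 0], [0, 0, 0]],
  [[0, 0, -2], [0, 0, 0]],
  [[0, 0, -4], [0, 0, 0]],
  [[0, 0, -4], [0, 0, 0]],
  [[0, 0, 0], [0, 0, 0]],
], hand=0)

```text
time: 17.35
eef_pos: [0.6083, 0.0575, 0.2318]
tcp_rot: [-0.004, 0.772, -0.635, 0.003]
wrist_force: [-0.0, 0.3, 0.5]
grip_width: 0.0857
finger_force: 0.0
```

```bash
python3 d.py .4429 -.0626 .226 1.364;  python3 - <<'E'
from g import *
s=arm.capture("side")[:,:,::-1]
cv2.imwrite("pics/s3.png",cv2.resize(s[200:330,180:360],None,fx=4,fy=4,interpolation=cv2.INTER_CUBIC))
E
```

```text
t17.4 pos [608.32  57.48 231.81] psi 1.766 tilt [ 0.01  0.   -1.  ] F [-0.01  0.3   0.47] w85.7 q [ 0.41  0.3  -0.24  0.   -1.02 -0.22]
rot z 0.402 then shift cm [15.15 13.72  0.58] len20.4
```

View pics/s3.png

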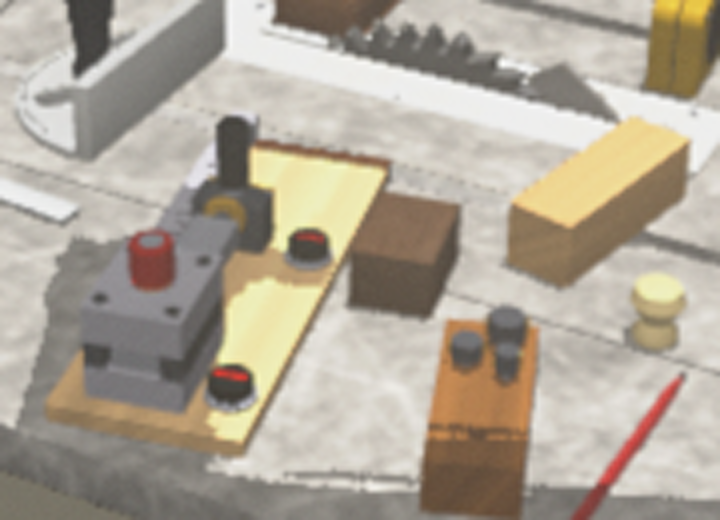

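Pin knob (150,258) now sits on the housing, so the stop is locked. Next, the blank.

>>> move_arm([
  [[0, 0, 0], [0, 0, 0.134]],
  [[0, 0, 0], [0, 0, 0.134]],
  [[0, 0, 0], [0, 0, 0.134]],
  [[3, 2.7, 0], [0, 0, 0]],
  [[3, 2.7, 0], [0, 0, 0]],
  [[3, 2.7, 0], [0, 0, 0]],
  [[3, 2.7, 0], [0, 0, 0]],
  [[3, 2.7, 0], [0, 0, 0]],
  [[0, 0, 0], [0, 0, 0]],
  [[0, 0, 0], [0, 0, 0]],
])

```text
time: 18.4
eef_pos: [0.4419, -0.0624, 0.2256]
tcp_rot: [0.0, -0.629, 0.777, -0.0]
wrist_force: [0.1, 0.2, 0.4]
grip_width: 0.0855
finger_force: 0.0
```

```bash
python3 d.py .4429 -.0626 .095 1.364
```

```text
t18.4 pos [441.91 -62.37 225.56] psi 1.362 tilt [ 0.  0. -1.] F [0.09 0.21 0.36] w85.5 q [ 0.3   0.05 -0.58  0.   -0.94 -0.51]
rot z -0.002 then shift cm [ 0.   -0.1  13.06] len13.1
```

>>> move_arm([
  [[0, -0.1, 4], [0, 0, 0]],
  [[0, 0, 4], [0, 0, 0]],
  [[0, 0, 3], [0, 0, 0]],
  [[0, 0, 1.5], [0, 0, 0]],
  [[0, 0, 0.5], [0, 0, 0]],
  [[0, 0, 0], [0, 0, 0]],
  [[0, 0, 0], [0, 0, 0]],
])

```text
time: 19.1
eef_pos: [0.4443, -0.0616, 0.0962]
tcp_rot: [0.0, -0.63, 0.777, -0.0]
wrist_force: [-0.0, 0.5, 0.1]
grip_width: 0.0851
finger_force: 0.0
```

>>> move_arm([
  [[0, 0, 0], [0, 0, 0]],
  [[0, 0, 0], [0, 0, 0]],
  [[0, 0, 0], [0, 0, 0]],
  [[0, 0, 0], [0, 0, 0]],
  [[0, 0, 0], [0, 0, 0]],
  [[0, 0, 0], [0, 0, 0]],
  [[0, 0, 0], [0, 0, 0]],
], hand=1, force=40)

```text
time: 19.8
eef_pos: [0.4439, -0.0619, 0.0965]
tcp_rot: [0.001, -0.63, 0.777, -0.0]
wrist_force: [-0.9, 0.2, 6.5]
grip_width: 0.0388
finger_force: 40.4
```

```bash
python3 d.py .4429 -.0626 .095 1.364; python3 -c "
from g import *
print([wp([.5971,.0589,.1945],q) for q in((8,-87,0),(10,-77,0))])"
```

```text
t19.8 pos [443.93 -61.88  96.49] psi 1.363 tilt [ 0.  0. -1.] F [-0.87  0.24  6.54] w38.8 q [ 0.3   0.25 -0.73  0.   -0.59 -0.51]
rot z -0.001 then shift cm [0.09 0.09 0.15] len0.2
[array([ 0.6218, -0.0249,  0.    ]), array([ 0.6218, -0.0147,  0.    ])]
```

>>> move_arm([
  [[0, 0, -1], [0, 0, 0]],
  [[0, 0, -3], [0, 0, 0]],
  [[0, 0, -4], [0, 0, 0]],
  [[0, 0, -2], [0, 0, -0.134]],
  [[0, 0, 0], [0, 0, -0.134]],
  [[0, 0, 0], [0, 0, -0.134]],
  [[0, 0, 0], [0, 0, 0]],
])

```text
time: 20.5
eef_pos: [0.4433, -0.062, 0.1965]
tcp_rot: [-0.0, 0.773, -0.635, 0.0]
wrist_force: [0.3, 0.1, -2.2]
grip_width: 0.0391
finger_force: 41.1
```

```bash
python3 d.py .6184 -.0286 .196 1.765 .6184 -.0286 .1085 1.765
```

```text
t20.5 pos [443.3  -62.01 196.52] psi 1.767 tilt [ 0.  0. -1.] F [ 0.28  0.12 -2.18] w39.1 q [ 0.3   0.09 -0.62 -0.   -0.86 -0.11]
rot z 0.002 then shift cm [  0.1  -17.83   0.05] len17.8
rot z 0.000 then shift cm [0.   0.   8.75] len8.8
```

>>> move_arm([
  [[0.1, -4, 0], [0, 0, 0]],
  [[0, -4.5, 0], [0, 0, 0]],
  [[0, -4.5, 0], [0, 0, 0]],
  [[0, -3.3, 0], [0, 0, 0]],
  [[0, -1.5, 0], [0, 0, 0]],
  [[0, 0, 2], [0, 0, 0]],
  [[0, 0, 3], [0, 0, 0]],
  [[0, 0, 2], [0, 0, 0]],
  [[0, 0, 0.8], [0, 0, 0]],
  [[0, 0, 0], [0, 0, 0]],
])

```text
time: 21.5
eef_pos: [0.6177, -0.0288, 0.1167]
tcp_rot: [0.001, 0.772, -0.636, -0.001]
wrist_force: [0.1, 0.8, -1.4]
grip_width: 0.0386
finger_force: 41.0
```

>>> move_arm([
  [[0, 0, 0.4], [0, 0, 0]],
  [[0, 0, 0.2], [0, 0, 0]],
  [[0, 0, 0.1], [0, 0, 0]],
  [[0, 0, 0], [0, 0, 0]],
])

```text
time: 21.9
eef_pos: [0.6185, -0.0286, 0.1112]
tcp_rot: [-0.0, 0.772, -0.635, 0.0]
wrist_force: [0.7, 0.4, -1.4]
grip_width: 0.0388
finger_force: 41.1
```

```bash
python3 d.py .6184 -.0286 .1085 1.765
```

```text
t21.9 pos [618.54 -28.57 111.24] psi 1.765 tilt [ 0.  0. -1.] F [ 0.74  0.39 -1.41] w38.8 q [ 0.27  0.45 -0.34  0.   -0.78 -0.07]
rot z -0.000 then shift cm [0.   0.01 0.27] len0.3
```

>>> move_arm([
  [[0, 0, 0.15], [0, 0, 0]],
  [[0, 0, 0.1], [0, 0, 0]],
  [[0, 0, 0], [0, 0, 0]],
  [[0, 0, 0], [0, 0, 0]],
])

```text
time: 22.3
eef_pos: [0.6185, -0.0286, 0.1086]
tcp_rot: [-0.0, 0.772, -0.635, 0.0]
wrist_force: [-1.2, -0.6, 3.5]
grip_width: 0.0388
finger_force: 41.6
```

>>> move_arm([
  [[0, -0.2, 0], [0, 0, 0]],
  [[0, -0.2, 0], [0, 0, 0]],
  [[0, -0.1, 0], [0, 0, 0]],
  [[0, 0, 0], [0, 0, 0]],
])

```text
time: 22.7
eef_pos: [0.6225, -0.0281, 0.1086]
tcp_rot: [0.001, 0.772, -0.635, -0.0]
wrist_force: [-4.1, -1.2, 7.3]
grip_width: 0.0391
finger_force: 42.1
```

>>> move_arm([
  [[0, -0.1, 0], [0, 0, 0]],
  [[0, -0.1, 0], [0, 0, 0]],
  [[0, 0, 0], [0, 0, 0]],
])

```text
time: 23.0
eef_pos: [0.6241, -0.0278, 0.1086]
tcp_rot: [0.001, 0.772, -0.635, -0.001]
wrist_force: [-6.5, -0.9, 8.5]
grip_width: 0.0391
finger_force: 42.1
```

>>> move_arm([
  [[0, -0.1, 0], [0, 0, 0]],
  [[0, -0.1, 0], [0, 0, 0]],
  [[0, 0, 0], [0, 0, 0]],
])

```text
time: 23.3
eef_pos: [0.6245, -0.0278, 0.1086]
tcp_rot: [0.002, 0.772, -0.635, -0.002]
wrist_force: [-11.7, -0.9, 14.6]
grip_width: 0.0392
finger_force: 42.8
```

>>> move_arm([
  [[-0.2, 0.1, -0.05], [0, 0, 0]],
  [[-0.3, 0, 0], [0, 0, 0]],
  [[-0.3, 0, 0], [0, 0, 0]],
  [[-0.2, 0, 0], [0, 0, 0]],
  [[0, 0, 0], [0, 0, 0]],
])

```text
time: 23.8
eef_pos: [0.6226, -0.0189, 0.1087]
tcp_rot: [0.002, 0.772, -0.635, -0.001]
wrist_force: [-4.7, -6.4, 5.8]
grip_width: 0.0393
finger_force: 41.9
```

>>> move_arm([
  [[-0.15, 0, 0], [0, 0, 0]],
  [[-0.15, 0, 0], [0, 0, 0]],
  [[0, 0, 0], [0, 0, 0]],
])

```text
time: 24.1
eef_pos: [0.6221, -0.0161, 0.1087]
tcp_rot: [0.002, 0.772, -0.635, -0.001]
wrist_force: [-4.8, -7.9, 5.0]
grip_width: 0.0392
finger_force: 41.9
```

>>> move_arm([
  [[-0.15, 0, 0], [0, 0, 0]],
  [[-0.15, 0, 0], [0, 0, 0]],
  [[0, 0, 0], [0, 0, 0]],
])

```text
time: 24.4
eef_pos: [0.6215, -0.0132, 0.1086]
tcp_rot: [0.002, 0.772, -0.635, -0.001]
wrist_force: [-5.6, -7.6, 4.7]
grip_width: 0.0393
finger_force: 41.9
```

>>> move_arm([
  [[-0.1, 0, 0], [0, 0, 0]],
  [[-0.1, 0, 0], [0, 0, 0]],
  [[0, 0, 0], [0, 0, 0]],
])

```text
time: 24.7
eef_pos: [0.6211, -0.0114, 0.1086]
tcp_rot: [0.002, 0.772, -0.635, -0.001]
wrist_force: [-4.7, -8.2, 5.5]
grip_width: 0.0388
finger_force: 41.8
```

>>> move_arm([
  [[-0.1, 0, 0], [0, 0, 0]],
  [[-0.1, 0, 0], [0, 0, 0]],
  [[0, 0, 0], [0, 0, 0]],
])

```text
time: 25.0
eef_pos: [0.6208, -0.0096, 0.1086]
tcp_rot: [0.002, 0.772, -0.635, -0.001]
wrist_force: [-4.0, -10.4, 5.9]
grip_width: 0.0392
finger_force: 41.8
```

>>> move_arm([
  [[-0.1, 0, 0], [0, 0, 0]],
  [[-0.1, 0, 0], [0, 0, 0]],
  [[0, 0, 0], [0, 0, 0]],
])

```text
time: 25.3
eef_pos: [0.6204, -0.0077, 0.1086]
tcp_rot: [0.002, 0.772, -0.635, -0.001]
wrist_force: [-4.4, -9.1, 5.0]
grip_width: 0.039
finger_force: 41.8
```

```bash
python3 - <<'E'
from g import *
J=[.5971,.0589,.1945]
s=arm.capture("side")[:,:,::-1].copy();a=arm.capture("top")[:,:,::-1].copy()
print(proj("side",np.array([wp(J,(8,y,86)) for y in(-5,0,5)])))
f=lambda im,x,y:cv2.resize(im[y:y+120,x:x+80],None,fx=5,fy=5,interpolation=cv2.INTER_CUBIC)
cv2.imwrite("pics/s4.png",np.hstack([f(s,205,185),f(a,205,145)]))
E
```

```text
[[238.3645 229.5093]
 [237.5829 230.6746]
 [236.7953 231.8487]]
```

View pics/s4.png

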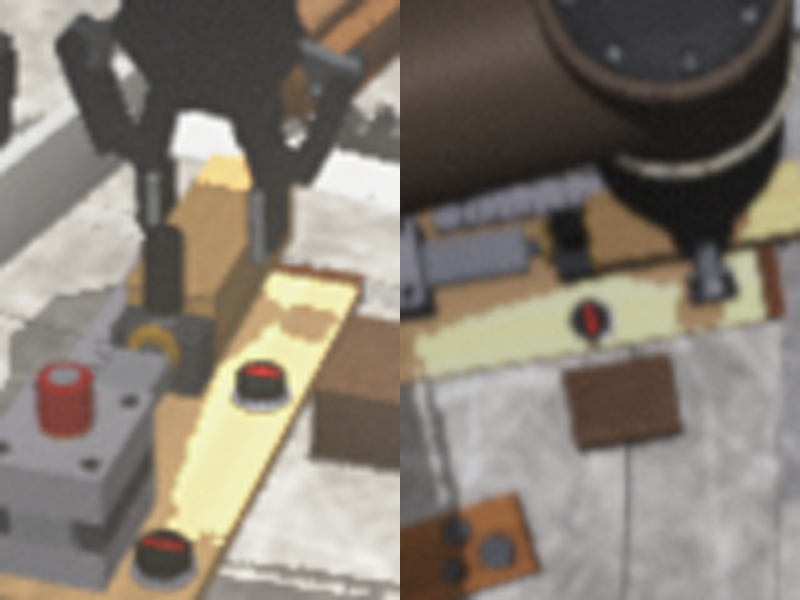

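The pin is still home and the blank is at or very near the stop head. I'll push on gently to feel for the lock.

>>> move_arm([
  [[-0.1, 0, 0], [0, 0, 0]],
  [[-0.1, 0, 0], [0, 0, 0]],
  [[0, 0, 0], [0, 0, 0]],
])

```text
time: 25.7
eef_pos: [0.62, -0.0058, 0.1086]
tcp_rot: [0.002, 0.772, -0.635, -0.001]
wrist_force: [-3.9, -10.3, 4.7]
grip_width: 0.0393
finger_force: 41.8
```

```bash
python3 - <<'E'
from g import *
J=[.5971,.0589,.1945]
# dense comparison of stop head patch between s3 and now
o=cv2.resize(cv2.imread("pics/s3.png"),(180,130),interpolation=cv2.INTER_AREA)
n=arm.capture("side")[200:330,180:360,::-1].copy();cv2.imwrite("pics/s5.png",n)
U=lambda i:cv2.resize(cv2.cvtColor(i,cv2.COLOR_BGR2GRAY),None,fx=8,fy=8,interpolation=cv2.INTER_CUBIC)
for nm,(x0,y0,x1,y1) in dict(pin=(30,55,48,75),head=(47,44,69,64),gold=(48,47,62,58),knob=(53,28,64,48),switch=(71,55,84,68)).items():
    t=U(o)[y0*8:y1*8,x0*8:x1*8];m=cv2.matchTemplate(U(n)[(y0-8)*8:(y1+8)*8,(x0-8)*8:(x1+8)*8],t,cv2.TM_CCOEFF_NORMED)
    _,v,_,l=cv2.minMaxLoc(m);print(nm,"%.2f"%v,(np.array(l)-64)/8)
E
```

```text
pin 0.83 [ 0.125 -0.5  ]
head 0.73 [-0.625  0.875]
gold 0.98 [-1.     1.375]
knob 0.83 [-1.  1.]
switch 0.95 [ 0.125 -0.25 ]
```

>>> move_arm([
  [[-0.1, 0, 0], [0, 0, 0]],
  [[-0.1, 0, 0], [0, 0, 0]],
  [[0, 0, 0], [0, 0, 0]],
])

```text
time: 26.05
eef_pos: [0.6198, -0.0043, 0.1087]
tcp_rot: [0.003, 0.772, -0.635, -0.0]
wrist_force: [-2.2, -14.2, 4.3]
grip_width: 0.0389
finger_force: 41.7
```

```bash
cat > m.py <<'E'
from g import *
o=cv2.resize(cv2.imread("pics/s3.png"),(180,130),interpolation=cv2.INTER_AREA)
n=arm.capture("side")[200:330,180:360,::-1].copy()
U=lambda i:cv2.resize(cv2.cvtColor(i,cv2.COLOR_BGR2GRAY),None,fx=8,fy=8,interpolation=cv2.INTER_CUBIC)
for nm,(x0,y0,x1,y1) in dict(pin=(30,55,48,75),gold=(48,47,62,58),knob=(53,28,64,48),switch=(71,55,84,68),base=(10,90,65,115)).items():
    t=U(o)[y0*8:y1*8,x0*8:x1*8];m=cv2.matchTemplate(U(n)[(y0-8)*8:(y1+8)*8,(x0-8)*8:(x1+8)*8],t,cv2.TM_CCOEFF_NORMED)
    _,v,_,l=cv2.minMaxLoc(m);print(nm,"%.2f"%v,(np.array(l)-64)/8)
E
python3 m.py
```

```text
pin 0.83 [-0.125  0.125]
gold 0.98 [-1.25  1.75]
knob 0.83 [-1.125  1.375]
switch 0.94 [ 0.125 -0.25 ]
base 0.84 [0.125 0.   ]
```

>>> move_arm([
  [[-0.1, 0, 0], [0, 0, 0]],
  [[-0.1, 0, 0], [0, 0, 0]],
  [[0, 0, 0], [0, 0, 0]],
])

```text
time: 26.4
eef_pos: [0.6197, -0.0039, 0.1088]
tcp_rot: [0.003, 0.772, -0.635, 0.0]
wrist_force: [0.3, -22.4, 4.5]
grip_width: 0.0389
finger_force: 41.6
```

```bash
python3 m.py; python3 d.py
```

```text
pin 0.83 [-0.125  0.125]
gold 0.98 [-1.25  1.75]
knob 0.82 [-1.125  1.5  ]
switch 0.94 [ 0.125 -0.25 ]
base 0.84 [0.125 0.   ]
t26.4 pos [619.72  -3.9  108.82] psi 1.765 tilt [-0.   -0.01 -1.  ] F [  0.33 -22.16   3.52] w39.1 q [ 0.31  0.46 -0.34  0.01 -0.78 -0.12]
```

Locked at 22 N. I'll ease the push, nudge to the fence, release and rise.

>>> move_arm([
  [[0.1, -0.1, 0], [0, 0, 0]],
  [[0.05, -0.05, 0], [0, 0, 0]],
  [[0, 0, 0], [0, 0, 0]],
])

```text
time: 26.75
eef_pos: [0.62, -0.0042, 0.1086]
tcp_rot: [0.004, 0.772, -0.636, -0.001]
wrist_force: [-7.3, -15.8, 8.5]
grip_width: 0.0391
finger_force: 42.2
```

>>> move_arm([
  [[0, 0, 0], [0, 0, 0]],
  [[0, 0, 0], [0, 0, 0]],
  [[0, 0, 0], [0, 0, 0]],
  [[0, 0, 0], [0, 0, 0]],
  [[0, 0, -2], [0, 0, 0]],
  [[0, 0, -4], [0, 0, 0]],
  [[0, 0, -4], [0, 0, 0]],
  [[0, 0, -4], [0, 0, 0]],
  [[0, 0, 0], [0, 0, 0]],
], hand=0)

```text
time: 27.65
eef_pos: [0.6253, -0.0001, 0.2554]
tcp_rot: [-0.004, 0.773, -0.635, 0.004]
wrist_force: [-0.2, -0.4, -0.0]
grip_width: 0.0856
finger_force: 0.0
```

```bash
python3 m.py; python3 - <<'E'
from g import *
s=arm.capture("side")[:,:,::-1].copy();J=[.5971,.0589,.1945]
cv2.imwrite("pics/s6.png",s)
# edge check of predicted blank top outline: sample intensity either side of the edges, for shifts in mm
g=cv2.cvtColor(s,cv2.COLOR_BGR2GRAY).astype(np.float32)
hsv=cv2.cvtColor(s,cv2.COLOR_BGR2HSV)
def samp(q):
    uv=proj("side",np.array([wp(J,x) for x in q])).astype(np.float32);return cv2.remap(g,uv[:,:1],uv[:,1:],cv2.INTER_LINEAR).ravel()
for nm,f,rng in (("-x edge",lambda d:[(-10+d,y,52) for y in range(-125,-40,4)],range(-8,9)),
             ("far end",lambda d:[(x,-131+d,52) for x in range(-6,26,4)],range(-12,13)),
             ("+x edge",lambda d:[(30+d,y,52) for y in range(-125,-40,4)],range(-8,9))):
    v=np.array([samp(f(d)).mean() for d in rng]);print(nm,dict(zip(rng,np.int32(v))))
E
```

```text
pin 0.83 [-0.25   0.125]
gold 0.98 [-1.125  1.75 ]
knob 0.85 [-1.125  1.75 ]
switch 0.90 [ 0.125 -0.25 ]
base 0.85 [0.    0.125]
-x edge {-8: np.int32(144), -7: np.int32(140), -6: np.int32(137), -5: np.int32(133), -4: np.int32(130), -3: np.int32(129), -2: np.int32(135), -1: np.int32(148), 0: np.int32(166), 1: np.int32(182), 2: np.int32(192), 3: np.int32(196), 4: np.int32(197), 5: np.int32(196), 6: np.int32(195), 7: np.int32(194), 8: np.int32(193)}
far end {-12: np.int32(236), -11: np.int32(236), -10: np.int32(236), -9: np.int32(236), -8: np.int32(236), -7: np.int32(236), -6: np.int32(236), -5: np.int32(236), -4: np.int32(236), -3: np.int32(236), -2: np.int32(236), -1: np.int32(235), 0: np.int32(235), 1: np.int32(234), 2: np.int32(232), 3: np.int32(231), 4: np.int32(228), 5: np.int32(225), 6: np.int32(223), 7: np.int32(220), 8: np.int32(218), 9: np.int32(216), 10: np.int32(214), 11: np.int32(214), 12: np.int32(213)}
+x edge {-8: np.int32(166), -7: np.int32(166), -6: np.int32(165), -5: np.int32(164), -4: np.int32(163), -3: np.int32(163), -2: np.int32(163), -1: np.int32(166), 0: np.int32(170), 1: np.int32(174), 2: np.int32(178), 3: np.int32(181), 4: np.int32(186), 5: np.int32(191), 6: np.int32(195), 7: np.int32(199), 8: np.int32(200)}
```

```bash
python3 -c "
from rig import arm
print(arm.finish_job())"
```

```text
the job is handed in; nothing more can be done
None
```

The job is handed in at about 28 s; the verdict wasn't shown. The offcut is on the bare table between the jig and the robot, the index pin is home with the stop locked (felt both ways), and the blank lies in the bed, pressed against the fence and the stop, then released.

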